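# Release the loaded balance through its guard and start the reading

### The arm

A 6-joint arm with a two-finger parallel gripper is mounted at the origin on the work surface. World frame = base frame: x ahead of the robot, y to its left, z up, the work surface at z = 0. Lengths are in m, angles in degrees, forces in N, time in s.
With the tool pointing down it reaches from about 0.225 to 0.725 m from the base axis. Payload 3.1 kg.
Tool frame: the origin (TCP) lies midway between the tips of the shut fingers; the grasp point (between the pads) lies arm.pinch_z behind it (arm.pinch_z is the distance from the TCP to the grasp point, in m); z points along the fingers, y is the line along which they close (so a half turn about z gives the same grasp; the last joint's range is limited). The gripper opens to 85 mm and grips with 20 to 120 N. Pads are 22 mm wide; open, the fingers measure 114 mm over their backs; the gripper's body (76 mm by 85 mm) begins 54 mm behind the grasp point. The pads swing forward as they close: fully open they stand 13 mm farther back than shut.
Start: joints at [65.042, 2.75, 5.684, 92.934, 0, 82.678], TCP at [0.159, 0.5, 0.231] pointing down, gripper open.
Joint ranges: [-166.93, 166.93], [-56.73, 111.36], [-69.38, 81.34], [-121.58, 131.49], [-85.45, 84.26], [-180, 180]. Speed limits (degrees/s): [159.86, 159.86, 180, 180, 180, 180].

### API

Orientations are given as a 3x3 rotation matrix whose columns are the frame's x, y, z axes.
In Python, from cell import arm gives the robot as it stands.
- The arm moves only by the shell command python3 -m crank 'ROWS' [FORCE]. ROWS is JSON, a list of rows, each an object of numbers: "claw": the finger opening in m, from 0 to 0.0854; "dx", "dy", "dz": the shift along the tool's x, y, z in m; "ax", "ay", "az": the turn, a rotation vector about the tool's x, y, z in degrees. In form: [{"claw": .., "dx": .., "dy": .., "dz": .., "ax": .., "ay": .., "az": ..}, ...]. A call has 1 to 8 rows; each row shifts and turns the commanded pose from where the row before left it, along the tool's axes as they then stand; what a row does not reach is not made up. A row lasts 1/8 s, in which the tool goes at most 62.5 mm and 10.7 degrees, less where a joint would pass 70% of its speed; a pose out of reach is approached as far as the arm can. A call with a gripper value outside its range is refused whole. The fingers move at their own pace and stop on an object; FORCE is the grip in N (left out, the last holds). Time passes only in rows, so rows that do not move let the fingers close. It gives the time, the measured TCP pose, the force, the opening and the grip force at its end, in the units of the state.
- arm.read_state(): the state, without advancing time (a new reading comes with each control period).
- arm.capture(name): name is "scene" or "top" or "wrist"; returns (picture, depth): 400x640x3 uint8, red, green, blue; 400x640 float32, m along the optical axis (not along the pixel's ray), 0 where there is no reading.
- arm.calibration(name): a dict with "camera_matrix" (3x3 intrinsics, pixels), "R" (3x3) and "t" (3): a world point X has camera coordinates R X + t. Camera axes: x right, y down, z forward; pixel columns grow to the right and rows downward; lengths in m; the calibration is good to about 2 mm. The wrist camera is an equidistant fisheye: a pixel r from the principal point sees the ray r / f radians off the axis. A picture is of the moment at which its call begins: read the wrist's pose just before it. calibration takes no time and is no camera call; for the wrist camera it gives the pose at the moment of the call.
- arm.finish_job(): hands the job in; it is judged then, once.
The state is a dict: "clock": time; "q": joint angles; "joint_vel": joint speeds; "tau": joint torques, N m; "ee_pos": TCP position; "orientation": TCP orientation; "wrist_force": force on the tool from outside, world axes, zero at the start; "torque": the same for the moment, N m; "opening": finger opening in m; "gripper_force": force on a finger pad.
Only numpy, scipy, OpenCV 4.12 (cv2) and the standard library are available. Lean on these libraries where they do the work, as an engineer would, in place of code of your own. Each camera call takes 0.05 s, during which the arm holds its last target. There are 200 camera calls.

### The job

Two bench balances stand on the table; work on the one with the weight on its pan. With a fingertip, reach down through the window of its guard and press the lever pad fully down so that it stays down, without touching the guard frame, then press its round key fully down for a moment and let go to start the reading, and draw clear. Pick nothing up, and leave the other balance, all the weights and everything else undisturbed.

Things in the scene. Friction and masses are not known exactly. Their poses are not given: they have to be found in the camera images.
- loaded: the bench balance that has the large weight on its pan; else like the other; it may stand left or right. Fixed. Origin: centre of its underside; x from front (robot's side) to rear, z up. White base 320 (x) x 190 mm, flat top at z 50. Front to rear: grey console (x -160 to -100, top z 76) with display and key; guard (x -81 to 41); round steel pan 100 mm wide, centred at x 105, top z 64.
- loaded_guard: the guard of the loaded balance, fixed: a level square grey frame 122 x 122 mm outside, bars 16 mm wide and 6 mm thick, top 122 mm above the table, on four corner posts, with clear panes down its front, left and right sides. Its origin and axes are those of the balance.
- loaded_window (a point): centre of the window of the loaded balance's guard, level with the frame's top (x -20 mm, y 0, z 122 mm in the balance). The window is an open square of 90 x 90 mm, sides along the balance's x and y, looking straight up.
- loaded_pad (a point): centre of the upper face of the lever's pad of the loaded balance; it moves with the lever. The pad is a flat grey plate 32 (x) x 30 (y) x 7 mm, in the middle of the window as seen from above; its upper face is some 25 mm below the frame's top when the lever is up and about 44 mm below it when fully down.
- loaded_lever (a joint): lever angle in rad: 0 is fully up (pad end raised), 0.32 is fully down at its stop. Its hinge lies at the rear of the guard, 62 mm behind the pad, 83 mm above the table, along the balance's y. Stiff with friction: about 3 N straight down on the pad moves it, and it stays where it is left.
- loaded_key_top (a point): centre of the top of the round key of the loaded balance, which moves with it: 20 mm across, on the console right of the display as seen from the robot (x -130, y -45 mm in the balance). The key top is 98 mm above the table, released; it is pressed straight down.
- loaded_key (a joint): key travel in m: 0 released, 0.006 fully pressed; it springs back, and fully down takes about 4 N.
- empty: the bench balance whose pan is empty. Fixed. Origin: centre of its underside; x from front (robot's side) to rear, z up. White base 320 (x) x 190 mm, flat top at z 50. Front to rear: grey console (x -160 to -100, top z 76) with display and key; guard (x -81 to 41); round steel pan 100 mm wide, centred at x 105, top z 64.
- empty_guard: the guard of the empty balance, fixed: a level square grey frame 122 x 122 mm outside, bars 16 mm wide and 6 mm thick, top 122 mm above the table, on four corner posts, with clear panes down its front, left and right sides. Its origin and axes are those of the balance.
- empty_window (a point): centre of the window of the empty balance's guard, level with the frame's top (x -20 mm, y 0, z 122 mm in the balance). The window is an open square of 90 x 90 mm, sides along the balance's x and y, looking straight up.
- empty_pad (a point): centre of the upper face of the lever's pad of the empty balance; it moves with the lever. The pad is a flat grey plate 32 (x) x 30 (y) x 7 mm, in the middle of the window as seen from above; its upper face is some 25 mm below the frame's top when the lever is up and about 44 mm below it when fully down.
- empty_lever (a joint): lever angle in rad: 0 is fully up (pad end raised), 0.32 is fully down at its stop. Its hinge lies at the rear of the guard, 62 mm behind the pad, 83 mm above the table, along the balance's y. Stiff with friction: about 3 N straight down on the pad moves it, and it stays where it is left.
- empty_key_top (a point): centre of the top of the round key of the empty balance, which moves with it: 20 mm across, on the console right of the display as seen from the robot (x -130, y -45 mm in the balance). The key top is 98 mm above the table, released; it is pressed straight down.
- empty_key (a joint): key travel in m: 0 released, 0.006 fully pressed; it springs back, and fully down takes about 4 N.
- pan_weight_mid (a point): middle (half-way up, on the axis) of the large knobbed steel cylinder weight, 500 g, 42 mm across and 64 mm high, upright on the pan of the loaded balance
- small_weight1_mid (a point): middle of a small knobbed steel weight, 50 g, 18 mm across, 29 mm high, upright on the loaded balance's flat top beside the guard (its left, +y side)
- small_weight2_mid (a point): middle of a like small weight on the empty balance's flat top, on its right (-y) side
- kilo_weight_mid (a point): middle of a larger knobbed steel weight, 1 kg, 54 mm across, 79 mm high, on the table
- paper_cup: paper cup, 72 mm across, 85 mm high, on the table; origin at the centre of its underside
- screwdriver: screwdriver lying on the table
- pan_weight: the same weight; origin at the centre of its underside, z up its axis
Not all that is in view belongs to the job. What is shaped like the pan_weight but green, red or yellow is not meant.

How it is judged (in metres and radians):
On the way, in this order (a step that is already met when the one before it is completed fails the run):
1. the loaded balance's lever is pressed fully down with the fingers in the guard's window (value of joint loaded_lever above 0.29 rad and contact force between the fingers and loaded_lever above 0.5 N and x of the grasp point in the frame of loaded_window between -0.045 and 0.045 m and y of the grasp point in the frame of loaded_window between -0.045 and 0.045 m), for 0.1 s.
2. its key is pressed fully down (value of joint loaded_key above 0.0045 m), for 0.05 s.
At the end, for the whole second after the job is handed in: the loaded balance's lever stays at 0.29 of its 0.32 rad or more, its key has sprung back (under 1.5 mm), the other balance's lever pad is within 6 mm and its key within 1.5 mm of where they were, the three weights on the balances within 12 mm, and the large one upright and still (value of joint loaded_lever above 0.29 rad and value of joint each of loaded_key, empty_key below 0.0015 m and distance of empty_pad from where it was at the start of the episode below 0.006 m and distance of each of pan_weight_mid, small_weight1_mid, small_weight2_mid from where it was at the start of the episode below 0.012 m and angle between pan_weight's own z axis and vertical below 0.15 rad and linear speed of pan_weight below 0.02 m/s); the robot touches nothing.
It fails at once if the robot touches a guard (contact force between any of loaded_guard, empty_guard and the fingers above 0.3 N or contact force between any of loaded_guard, empty_guard and the arm above 0.3 N).
It fails at once if the lever or the key of the empty balance is moved (distance of empty_pad from where it was at the start of the episode above 0.006 m or value of joint empty_key above 0.002 m).
It fails at once if the key is pressed before the lever is down (value of joint loaded_key above 0.003 m and value of joint loaded_lever below 0.28 rad).
It fails at once if a weight standing on a balance is shifted, tipped or lifted (distance of any of pan_weight_mid, small_weight1_mid, small_weight2_mid from where it was at the start of the episode above 0.012 m).
It fails at once if another loose thing on the table is shifted or lifted (distance of any of kilo_weight_mid, paper_cup, screwdriver from where it was at the start of the episode above 0.025 m).
It also fails if it takes over 40 s, if anything falls off the work surface, if the arm or the gripper's body presses on something with over 40 N, if the wrist force passes 120 N, or if a joint passes its speed limit or range.

## Working session

There is one attempt and no reset: what is moved stays moved. The work goes in short steps, Python scripts to look and compute and a shell command to move; the robot and the scene stay as the last step left them, time stands still between calls to the robot, and variables do not carry over. Pictures are saved under pics/ and viewed, at most 10 in all, crops included, and the job is handed in when it is done.

```bash
ls; mkdir -p pics; python3 - <<'E'
from cell import arm
import cv2,numpy as np
for n in ["top","scene"]:
    p,d=arm.capture(n); cv2.imwrite(f"pics/{n}0.png",p[:,:,::-1]); np.save(f"pics/{n}d.npy",d)
    c=arm.calibration(n); print(n,c)
print(arm.pinch_z,arm.read_state())
E
```

```text
pics
top {'camera_matrix': array([[400.08086305,   0.        , 314.03864471],
       [  0.        , 400.08086305, 204.89434246],
       [  0.        ,   0.        ,   1.        ]]), 'R': array([[-0.00184803, -0.99999316,  0.00320257],
       [-0.99895438,  0.0016998 , -0.04568662],
       [ 0.04568086, -0.00328365, -0.99895069]]), 't': array([0.04211555, 0.60195673, 1.36538785])}
scene {'camera_matrix': array([[373.99646545,   0.        , 315.25976023],
       [  0.        , 373.99646545, 199.90698701],
       [  0.        ,   0.        ,   1.        ]]), 'R': array([[ 0.20302516,  0.97912962, -0.00927179],
       [ 0.72811402, -0.15729406, -0.66716457],
       [-0.65469899,  0.12870027, -0.74485265]]), 't': array([-0.14735475, -0.38694304,  1.54103867])}
0.0187 {'clock': 0.1, 'q': array([6.50426145e+01, 2.78816958e+00, 5.59929637e+00, 9.29337721e+01,
       1.67252419e-03, 8.26805696e+01]), 'joint_vel': array([-0.00840124, -0.04999523,  0.1678411 , -0.1665937 ,  0.02901492,
        0.01712543]), 'tau': array([ 2.91319004e-03, -3.39851403e+01,  3.20934927e+01,  1.58200983e-02,
       -1.06330724e-04,  4.90074285e-06]), 'ee_pos': array([0.15881452, 0.49981487, 0.23022726]), 'orientation': array([[-9.52990007e-01,  3.03000302e-01, -9.29663052e-04],
       [ 3.03001578e-01,  9.52988103e-01, -1.92836411e-03],
       [ 3.01662921e-04, -2.11940110e-03, -9.99997709e-01]]), 'wrist_force': array([-0.04460316, -0.46945129, -0.49789882]), 'torque': array([-0.02256862, -0.0083168 ,  0.00380953]), 'gripper_force': 0.0, 'opening': 0.08534295978835514}
```

View pics/top0.png

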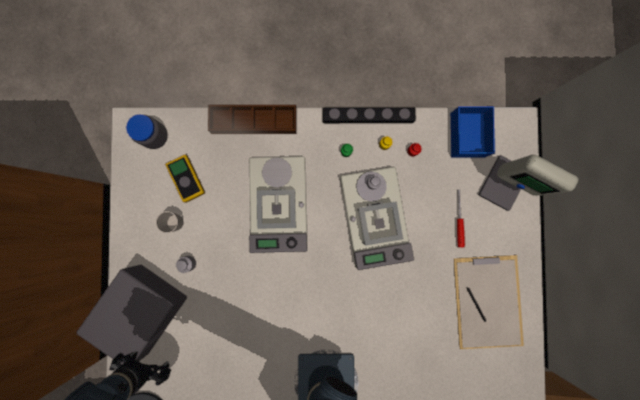

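View pics/scene0.png

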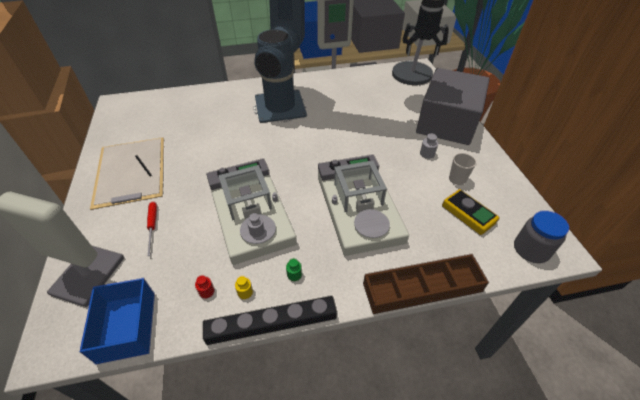

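The top view shows the loaded balance at about (377,217), its weight at (373,181) and its key at about (398,254). The empty balance is at (278,204). I'll zoom in on the loaded one.

```bash
python3 - <<'E'
import cv2,numpy as np
p=cv2.imread("pics/top0.png"); c=p[190:275,330:420]
cv2.imwrite("pics/crop.png",cv2.resize(c,None,fx=7,fy=7,interpolation=cv2.INTER_CUBIC))
d=np.load("pics/topd.npy"); print(np.round(d[200:242:3,355:405:3],3)); print(d[310,130])
E
```

```text
[[1.344 1.349 1.346 1.343 1.337 1.331 1.334 1.344 1.343 1.343 1.349 1.347
  1.347 1.341 1.342 1.344 1.399]
 [1.342 1.344 1.344 1.343 1.344 1.31  1.308 1.311 1.306 1.307 1.269 1.274
  1.272 1.274 1.269 1.343 1.392]
 [1.341 1.344 1.35  1.342 1.275 1.272 1.267 1.272 1.268 1.27  1.271 1.27
  1.273 1.267 1.276 1.34  1.394]
 [1.341 1.313 1.275 1.27  1.272 1.271 1.272 1.27  1.346 1.345 1.343 1.352
  1.346 1.267 1.272 1.346 1.345]
 [1.344 1.337 1.268 1.271 1.338 1.34  1.337 1.306 1.307 1.339 1.342 1.339
  1.34  1.273 1.271 1.34  1.343]
 [1.341 1.342 1.269 1.267 1.34  1.341 1.337 1.34  1.304 1.337 1.337 1.342
  1.345 1.274 1.268 1.345 1.343]
 [1.312 1.344 1.265 1.27  1.34  1.342 1.34  1.348 1.302 1.299 1.342 1.339
  1.34  1.333 1.272 1.347 1.338]
 [1.342 1.337 1.297 1.269 1.342 1.342 1.343 1.298 1.293 1.298 1.34  1.344
  1.335 1.338 1.27  1.27  1.34 ]
 [1.342 1.341 1.313 1.271 1.341 1.342 1.342 1.292 1.294 1.298 1.342 1.338
  1.345 1.341 1.271 1.268 1.343]
 [1.34  1.341 1.326 1.27  1.266 1.342 1.343 1.292 1.295 1.288 1.347 1.34
  1.336 1.34  1.273 1.274 1.338]
 [1.34  1.337 1.333 1.276 1.271 1.337 1.342 1.339 1.342 1.339 1.344 1.338
  1.341 1.341 1.272 1.269 1.34 ]
 [1.336 1.343 1.338 1.267 1.268 1.335 1.341 1.345 1.34  1.346 1.341 1.342
  1.342 1.343 1.276 1.272 1.342]
 [1.343 1.34  1.339 1.267 1.269 1.339 1.342 1.341 1.345 1.338 1.337 1.27
  1.268 1.268 1.271 1.269 1.265]
 [1.341 1.332 1.339 1.297 1.268 1.264 1.267 1.266 1.264 1.271 1.271 1.269
  1.267 1.265 1.266 1.267 1.344]]
1.2197478
```

View pics/crop.png

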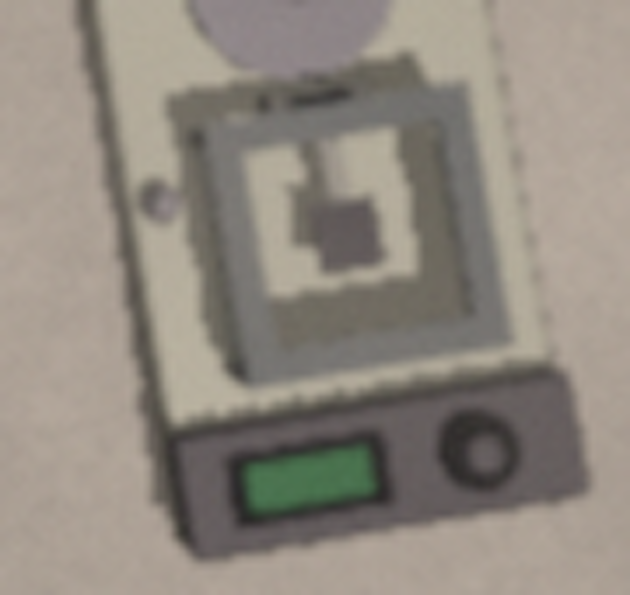

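The crop shows the guard frame (centre about crop (358,235)), the pad at (347,235), the key cap at (491,460) and a yaw of about 8°. Next I compute the positions.

```bash
cat > h.py <<'E'
from cell import arm
import cv2,numpy as np
def ray(n,u,v,z):
    c=arm.calibration(n);K,R,t=c["camera_matrix"],c["R"],c["t"]
    r=R.T@np.linalg.inv(K)@[u,v,1]; o=-R.T@t
    return o+r*(z-o[2])/r[2]
def world(n,d):
    c=arm.calibration(n);K,R,t=c["camera_matrix"],c["R"],c["t"]
    v,u=np.mgrid[:d.shape[0],:d.shape[1]]
    P=np.stack([(u-K[0,2])/K[0,0]*d,(v-K[1,2])/K[1,1]*d,d],-1)
    return (P-t)@R
E
python3 - <<'E'
from h import *
d=np.load("pics/topd.npy"); W=world("top",d)
for name,(x0,x1) in dict(loaded=(350,415),empty=(250,305)).items():
    m=((W[...,2]>.113)&(W[...,2]<.132)).astype(np.uint8); m[:190]=0;m[242:]=0;m[:,:x0]=0;m[:,x1:]=0
    cs,_=cv2.findContours(m,cv2.RETR_EXTERNAL,cv2.CHAIN_APPROX_NONE); c=max(cs,key=cv2.contourArea)
    pts=np.array([ray("top",u,v,.122)[:2] for u,v in c[:,0]]).astype(np.float32)
    r=cv2.minAreaRect(pts); print(name,r, W[m>0][:,2].mean())
    a=r[2]; a=np.deg2rad(a-90 if a>45 else a); cc=np.array(r[0]); ex=np.array([np.cos(a),np.sin(a)]);ey=np.array([-ex[1],ex[0]])
    print(" yaw",np.rad2deg(a),"key pred",cc+ex*-.11+ey*-.045)
f=lambda a,b:(a/7+330-.43,b/7+190-.43)
print("pad",ray("top",*f(347,235),.097),"key seen",ray("top",*f(491,460),.098))
print("frame corners",[np.round(ray("top",*f(*p),.122)[:2],3) for p in [(200,122),(467,85),(513,345),(245,385)]])
print("box h",W[310,130],W[295:330,110:150,2].max())
E
```

```text
loaded ((0.5403326749801636, -0.1709810346364975), (0.12181967496871948, 0.12250000983476639), 9.48525619506836) 0.12139847001082411
 yaw 9.48525619506836 key pred [ 0.43925231 -0.23349311]
empty ((0.5847259163856506, 0.162027508020401), (0.12071070820093155, 0.12077666074037552), 0.26713600754737854) 0.12189040539646376
 yaw 0.26713600754737854 key pred [0.47493692 0.11651513]
pad [ 0.53879933 -0.1690799   0.097     ] key seen [ 0.43529545 -0.23422278  0.098     ]
frame corners [array([ 0.59 , -0.099]), array([ 0.607, -0.22 ]), array([ 0.489, -0.24 ]), array([ 0.471, -0.118])]
box h [0.27568295 0.60319953 0.15641694] 1.3913216244830389
```

```bash
python3 -m crank '[{"claw":0,"dz":-0.02},{"claw":0,"dz":-0.02},{"claw":0,"dz":-0.02,"az":-9},{"claw":0,"dz":-0.02,"az":-9},{"claw":0,"az":-9},{"claw":0,"dx":-0.019,"dy":-0.051},{"claw":0,"dx":-0.019,"dy":-0.051},{"claw":0,"dx":-0.019,"dy":-0.051}]' 20
python3 -m crank '[{"claw":0,"dx":-0.019,"dy":-0.051},{"claw":0,"dx":-0.019,"dy":-0.051},{"claw":0,"dx":-0.019,"dy":-0.051},{"claw":0,"dx":-0.019,"dy":-0.051},{"claw":0,"dx":-0.019,"dy":-0.051},{"claw":0,"dx":-0.019,"dy":-0.051},{"claw":0,"dx":-0.019,"dy":-0.051},{"claw":0,"dx":-0.019,"dy":-0.051}]'
```

```text
validation failed for argument at $[0]...
validation failed for argument at $[0]...
```

```bash
python3 -m crank '[{"claw":0,"dx":0,"dy":0,"dz":-0.02,"ax":0,"ay":0,"az":0},{"claw":0,"dx":0,"dy":0,"dz":-0.02,"ax":0,"ay":0,"az":0},{"claw":0,"dx":0,"dy":0,"dz":-0.02,"ax":0,"ay":0,"az":-9},{"claw":0,"dx":0,"dy":0,"dz":-0.02,"ax":0,"ay":0,"az":-9},{"claw":0,"dx":0,"dy":0,"dz":0,"ax":0,"ay":0,"az":-9},{"claw":0,"dx":-0.019,"dy":-0.051,"dz":0,"ax":0,"ay":0,"az":0},{"claw":0,"dx":-0.019,"dy":-0.051,"dz":0,"ax":0,"ay":0,"az":0},{"claw":0,"dx":-0.019,"dy":-0.051,"dz":0,"ax":0,"ay":0,"az":0}]' 20
```

```text
clock: 1.1
ee_pos: [0.2406, 0.3572, 0.3107]
orientation: [[-0.987, -0.164, -0.0], [-0.164, 0.987, -0.001], [0.0, -0.001, -1.0]]
wrist_force: [0.8, 0.6, 0.3]
opening: 0.0002
gripper_force: 0.0
```

```bash
python3 -m crank '[{"claw":0,"dx":-0.019,"dy":-0.052,"dz":0,"ax":0,"ay":0,"az":0},{"claw":0,"dx":-0.019,"dy":-0.052,"dz":0,"ax":0,"ay":0,"az":0},{"claw":0,"dx":-0.019,"dy":-0.052,"dz":0,"ax":0,"ay":0,"az":0},{"claw":0,"dx":-0.019,"dy":-0.052,"dz":0,"ax":0,"ay":0,"az":0},{"claw":0,"dx":-0.019,"dy":-0.052,"dz":0,"ax":0,"ay":0,"az":0},{"claw":0,"dx":-0.019,"dy":-0.052,"dz":0,"ax":0,"ay":0,"az":0},{"claw":0,"dx":-0.019,"dy":-0.052,"dz":0,"ax":0,"ay":0,"az":0},{"claw":0,"dx":-0.019,"dy":-0.052,"dz":0,"ax":0,"ay":0,"az":0}]'
python3 -m crank '[{"claw":0,"dx":-0.019,"dy":-0.052,"dz":0.01,"ax":0,"ay":0,"az":0},{"claw":0,"dx":-0.019,"dy":-0.052,"dz":0.02,"ax":0,"ay":0,"az":0},{"claw":0,"dx":-0.019,"dy":-0.049,"dz":0.02,"ax":0,"ay":0,"az":0},{"claw":0,"dx":0,"dy":0,"dz":0.03,"ax":0,"ay":0,"az":0},{"claw":0,"dx":0,"dy":0,"dz":0.02,"ax":0,"ay":0,"az":0},{"claw":0,"dx":0,"dy":0,"dz":0,"ax":0,"ay":0,"az":0}]'
python3 - <<'E'
from h import *
s=arm.read_state();print(s["q"],s["ee_pos"],s["wrist_force"]);c=arm.calibration("wrist");print(c)
p,d=arm.capture("wrist");cv2.imwrite("pics/w1.png",p[:,:,::-1]);np.save("pics/w1d.npy",d)
E
```

```text
clock: 2.1
ee_pos: [0.4583, -0.0289, 0.3109]
orientation: [[-0.987, -0.162, -0.0], [-0.162, 0.987, 0.0], [0.0, 0.0, -1.0]]
wrist_force: [0.8, 0.9, 0.5]
opening: 0.0
gripper_force: 0.0
clock: 2.85
ee_pos: [0.5374, -0.1683, 0.2082]
orientation: [[-0.987, -0.162, -0.006], [-0.162, 0.987, 0.003], [0.005, 0.003, -1.0]]
wrist_force: [-0.6, -0.1, 0.1]
opening: 0.0
gripper_force: 0.0
[-2.42102001e+01  8.62756967e+00  9.38043895e+00  9.11071947e+01
  2.60498458e-04 -3.35554977e+01] [ 0.53740842 -0.16828288  0.20823346] [-0.61556187 -0.08010782  0.0626868 ]
{'camera_matrix': array([[309.70691629,   0.        , 321.37530131],
       [  0.        , 309.70691629, 204.19942185],
       [  0.        ,   0.        ,   1.        ]]), 'R': array([[-0.16265783,  0.98667464,  0.00394657],
       [ 0.95346109,  0.15615074,  0.25793195],
       [ 0.25387865,  0.04571755, -0.96615503]]), 't': array([ 0.2530722 , -0.5126347 ,  0.22830601])}
```

View pics/w1.png

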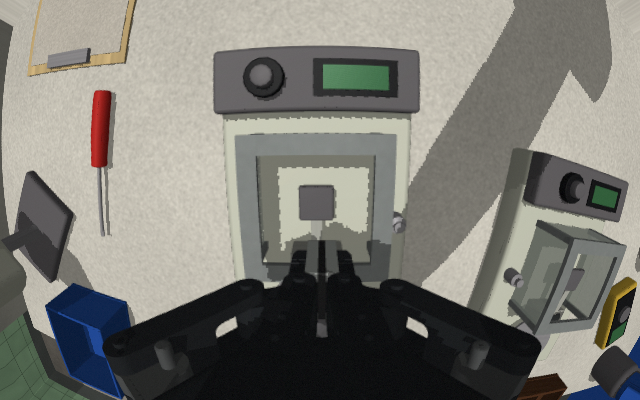

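The wrist view shows the window between (258,156) and (375,264), the pad at (316,202) and the key cap at (262,75). I'll refine these points and check the gripper's clearance.

```bash
cat >> h.py <<'E'
def wray(c,u,v):
    K,R,t=c["camera_matrix"],c["R"],c["t"]
    u=np.asarray(u,float);v=np.asarray(v,float)
    a=(u-K[0,2])/K[0,0];b=(v-K[1,2])/K[1,1];th=np.hypot(a,b)+1e-9
    r=np.stack([a/th*np.sin(th),b/th*np.sin(th),np.cos(th)],-1)
    return -R.T@t, r@R, np.cos(th)
def wplane(c,u,v,z):
    o,r,_=wray(c,u,v); return o+r*((z-o[2])/r[...,2])[...,None]
E
python3 - <<'E'
from h import *
c=arm.calibration("wrist");d=np.load("pics/w1d.npy")
v,u=np.mgrid[:400,:640]; o,r,ct=wray(c,u,v); W=o+r*(d/ct)[...,None]
s=arm.read_state();R=np.array(s["orientation"]);T=(W-s["ee_pos"])@R
ok=(d>0)
# gripper points: tool-frame, near
for lo,hi in [(0,15),(15,25),(25,35),(35,45),(45,60),(60,80),(80,110)]:
    m=ok&(T[...,2]<.02)&(T[...,2]>-.2)&(np.abs(T[...,1])*1000>=lo)&(np.abs(T[...,1])*1000<hi)&(np.abs(T[...,0])<.06)
    if m.any(): print(lo,hi,"n",m.sum(),"fwd-most z mm",np.percentile(T[m][:,2],99)*1000, "x",np.percentile(T[m][:,0],[1,99])*1000)
# frame
m=(ok&(np.abs(W[...,2]-.122)<.006)&(np.hypot(W[...,0]-.54,W[...,1]+.17)<.1)).astype(np.uint8)
m[270:]=0
print("cols at row 210",np.where(m[210])[0][[0,-1]],m.sum())
for n,p,z in [("wTL",(258,156),.122),("wTR",(375,156),.122),("wBR",(375,264),.122),("wBL",(262,264),.122),("oTL",(235,135),.122),("oTR",(396,135),.122),("pad",(316,202),.097),("key",(261.5,75.5),.098)]:
    q=wplane(c,*p,z); print(n,np.round(q,4),"tool",np.round(R.T@(q-s["ee_pos"]),4))
E
```

```text
0 15 n 16334 fwd-most z mm -9.237236490741987 x [-6.55624981 20.82351321]
15 25 n 5208 fwd-most z mm -43.49011515092652 x [ 0.09332738 20.92336724]
25 35 n 6801 fwd-most z mm -49.29545911834825 x [-7.51833294 14.05988334]
35 45 n 8186 fwd-most z mm -56.12555674797961 x [-7.13657682 13.33331327]
45 60 n 6825 fwd-most z mm -69.71874135471836 x [-3.1858252  14.44309265]
60 80 n 117 fwd-most z mm -83.33736924040574 x [ 7.70244511 13.24648654]
cols at row 210 [238 393] 8586
wTL [ 0.5044 -0.2231  0.122 ] tool [ 0.0421 -0.0485  0.0882]
wTR [ 0.4901 -0.1356  0.122 ] tool [0.042  0.0402 0.0883]
wBR [ 0.5778 -0.1167  0.122 ] tool [-0.0477  0.0445  0.0881]
wBL [ 0.5933 -0.2101  0.122 ] tool [-0.0477 -0.0502  0.088 ]
oTL [ 0.4908 -0.2431  0.122 ] tool [ 0.0587 -0.0661  0.0882]
oTR [ 0.4713 -0.1226  0.122 ] tool [0.0584 0.0561 0.0884]
pad [ 0.5394 -0.1731  0.097 ] tool [-0.0007 -0.005   0.1131]
key [ 0.4404 -0.2346  0.098 ] tool [ 0.1071 -0.0495  0.1123]
```

```bash
python3 -m crank '[{"claw":0,"dx":-0.001,"dy":-0.004,"dz":0.02,"ax":0,"ay":0,"az":0},{"claw":0,"dx":0,"dy":0,"dz":0.03,"ax":0,"ay":0,"az":0},{"claw":0,"dx":0,"dy":0,"dz":0.03,"ax":0,"ay":0,"az":0},{"claw":0,"dx":0,"dy":0,"dz":0.02,"ax":0,"ay":0,"az":0},{"claw":0,"dx":0,"dy":0,"dz":0.006,"ax":0,"ay":0,"az":0},{"claw":0,"dx":0,"dy":0,"dz":0.006,"ax":0,"ay":0,"az":0},{"claw":0,"dx":0,"dy":0,"dz":0,"ax":0,"ay":0,"az":0}]'
```

```text
clock: 3.78
ee_pos: [0.5412, -0.1727, 0.1002]
orientation: [[-0.987, -0.163, 0.001], [-0.163, 0.987, -0.001], [-0.001, -0.001, -1.0]]
wrist_force: [-0.4, 0.1, -0.1]
opening: -0.0
gripper_force: 0.0
```

```bash
python3 -m crank '[{"claw":0,"dx":0,"dy":0,"dz":0.004,"ax":0,"ay":0,"az":0},{"claw":0,"dx":0,"dy":0,"dz":0.004,"ax":0,"ay":0,"az":0},{"claw":0,"dx":0,"dy":0,"dz":0.004,"ax":0,"ay":0,"az":0},{"claw":0,"dx":0,"dy":0,"dz":0.004,"ax":0,"ay":0,"az":0},{"claw":0,"dx":0,"dy":0,"dz":0,"ax":0,"ay":0,"az":0}]'
python3 -m crank '[{"claw":0,"dx":0,"dy":0,"dz":0.002,"ax":0,"ay":0,"az":0},{"claw":0,"dx":0,"dy":0,"dz":0,"ax":0,"ay":0,"az":0}]'
```

```text
clock: 4.4
ee_pos: [0.5406, -0.1727, 0.0829]
orientation: [[-0.987, -0.162, -0.0], [-0.162, 0.987, 0.0], [-0.0, 0.0, -1.0]]
wrist_force: [-0.6, -0.2, 1.6]
opening: -0.0001
gripper_force: 0.5
clock: 4.65
ee_pos: [0.5407, -0.1725, 0.0812]
orientation: [[-0.987, -0.163, 0.0], [-0.163, 0.987, 0.0], [-0.0, 0.0, -1.0]]
wrist_force: [-0.3, -1.1, 2.6]
opening: 0.0001
gripper_force: 1.0
```

```bash
python3 -m crank '[{"claw":0,"dx":0,"dy":0,"dz":0.002,"ax":0,"ay":0,"az":0},{"claw":0,"dx":0,"dy":0,"dz":0.002,"ax":0,"ay":0,"az":0},{"claw":0,"dx":0,"dy":0,"dz":0,"ax":0,"ay":0,"az":0}]'
python3 -m crank '[{"claw":0,"dx":0,"dy":0,"dz":0.001,"ax":0,"ay":0,"az":0},{"claw":0,"dx":0,"dy":0,"dz":0.001,"ax":0,"ay":0,"az":0},{"claw":0,"dx":0,"dy":0,"dz":0,"ax":0,"ay":0,"az":0}]'
```

```text
clock: 5.03
ee_pos: [0.5409, -0.1726, 0.0787]
orientation: [[-0.987, -0.163, 0.001], [-0.163, 0.987, -0.0], [-0.001, -0.001, -1.0]]
wrist_force: [-3.7, 0.8, 7.6]
opening: 0.0002
gripper_force: 4.1
clock: 5.4
ee_pos: [0.541, -0.1727, 0.0785]
orientation: [[-0.987, -0.163, 0.002], [-0.163, 0.987, -0.001], [-0.002, -0.001, -1.0]]
wrist_force: [-5.3, 1.0, 14.0]
opening: 0.0
gripper_force: 7.4
```

The lever is at its stop: z no longer moves while the force keeps rising. I'll press slightly more, then retract.

```bash
python3 -m crank '[{"claw":0,"dx":0,"dy":0,"dz":0.002,"ax":0,"ay":0,"az":0},{"claw":0,"dx":0,"dy":0,"dz":0,"ax":0,"ay":0,"az":0},{"claw":0,"dx":0,"dy":0,"dz":0,"ax":0,"ay":0,"az":0}]'
python3 -m crank '[{"claw":0,"dx":0,"dy":0,"dz":-0.006,"ax":0,"ay":0,"az":0},{"claw":0,"dx":0,"dy":0,"dz":-0.02,"ax":0,"ay":0,"az":0},{"claw":0,"dx":0,"dy":0,"dz":-0.03,"ax":0,"ay":0,"az":0},{"claw":0,"dx":0,"dy":0,"dz":-0.04,"ax":0,"ay":0,"az":0},{"claw":0,"dx":0.02,"dy":0,"dz":-0.04,"ax":0,"ay":0,"az":0},{"claw":0,"dx":0.04,"dy":-0.02,"dz":0,"ax":0,"ay":0,"az":0},{"claw":0,"dx":0,"dy":0,"dz":0,"ax":0,"ay":0,"az":0}]'
python3 - <<'E'
from h import *
s=arm.read_state();c=arm.calibration("wrist");print(s["ee_pos"])
p,d=arm.capture("wrist");cv2.imwrite("pics/w2.png",p[:,:,::-1]);np.save("pics/w2d.npy",d);np.save("pics/w2c.npy",c,allow_pickle=True)
E
```

```text
clock: 5.78
ee_pos: [0.541, -0.1727, 0.0782]
orientation: [[-0.987, -0.163, 0.003], [-0.163, 0.987, -0.001], [-0.002, -0.002, -1.0]]
wrist_force: [-9.1, 1.5, 19.8]
opening: 0.0001
gripper_force: 10.6
clock: 6.65
ee_pos: [0.4836, -0.2028, 0.2092]
orientation: [[-0.987, -0.16, 0.0], [-0.16, 0.987, 0.001], [-0.0, 0.0, -1.0]]
wrist_force: [0.9, -0.2, -1.0]
opening: 0.0002
gripper_force: 0.0
[ 0.4835983  -0.20275989  0.20919964]
```

View pics/w2.png

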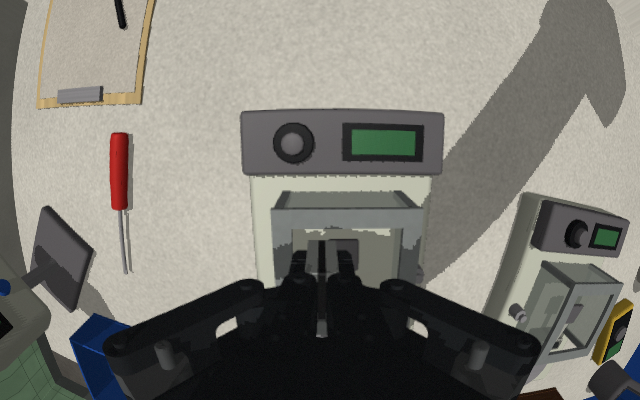

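The key cap is at (292,143). The pad at (343,250) looks lowered, so I'll check its height from depth.

```bash
python3 - <<'E'
from h import *
s=arm.read_state();c=arm.calibration("wrist");R=np.array(s["orientation"]);d=np.load("pics/w2d.npy")
q=wplane(c,292,143.,.098);print("key",q,"tool",R.T@(q-s["ee_pos"]))
for u,v in [(343,246),(347,252),(338,244),(292,143)]:
    o,r,ct=wray(c,u,v);print(u,v,o+r*d[v,u]/ct)
E
```

```text
key [ 0.43895365 -0.23412547  0.098     ] tool [ 0.04998901 -0.02443342  0.11057795]
343 246 [ 0.5301081  -0.17365474  0.07623013]
347 252 [ 0.47463704 -0.19200534  0.21935027]
338 244 [ 0.52858888 -0.17887761  0.07673914]
292 143 [ 0.43897599 -0.23414734  0.09772877]
```

```bash
python3 -m crank '[{"claw":0,"dx":0.03,"dy":-0.012,"dz":0,"ax":0,"ay":0,"az":0},{"claw":0,"dx":0.02,"dy":-0.012,"dz":0.02,"ax":0,"ay":0,"az":0},{"claw":0,"dx":0,"dy":0,"dz":0.04,"ax":0,"ay":0,"az":0},{"claw":0,"dx":0,"dy":0,"dz":0.03,"ax":0,"ay":0,"az":0},{"claw":0,"dx":0,"dy":0,"dz":0.014,"ax":0,"ay":0,"az":0},{"claw":0,"dx":0,"dy":0,"dz":0,"ax":0,"ay":0,"az":0}]'
python3 -m crank '[{"claw":0,"dx":0,"dy":0,"dz":0.004,"ax":0,"ay":0,"az":0},{"claw":0,"dx":0,"dy":0,"dz":0.004,"ax":0,"ay":0,"az":0},{"claw":0,"dx":0,"dy":0,"dz":0.003,"ax":0,"ay":0,"az":0},{"claw":0,"dx":0,"dy":0,"dz":0,"ax":0,"ay":0,"az":0}]'
```

```text
clock: 7.45
ee_pos: [0.4389, -0.2328, 0.1038]
orientation: [[-0.987, -0.163, -0.002], [-0.164, 0.987, 0.002], [0.002, 0.003, -1.0]]
wrist_force: [0.3, 0.6, 0.6]
opening: 0.0001
gripper_force: 0.0
clock: 7.95
ee_pos: [0.4402, -0.2344, 0.0952]
orientation: [[-0.987, -0.163, 0.002], [-0.163, 0.987, -0.001], [-0.002, -0.001, -1.0]]
wrist_force: [0.8, -0.2, 2.6]
opening: -0.0002
gripper_force: 1.2
```

```bash
python3 -m crank '[{"claw":0,"dx":0,"dy":0,"dz":0.002,"ax":0,"ay":0,"az":0},{"claw":0,"dx":0,"dy":0,"dz":0.002,"ax":0,"ay":0,"az":0},{"claw":0,"dx":0,"dy":0,"dz":0.001,"ax":0,"ay":0,"az":0},{"claw":0,"dx":0,"dy":0,"dz":0,"ax":0,"ay":0,"az":0}]'
python3 -m crank '[{"claw":0,"dx":0,"dy":0,"dz":0.001,"ax":0,"ay":0,"az":0},{"claw":0,"dx":0,"dy":0,"dz":0.001,"ax":0,"ay":0,"az":0},{"claw":0,"dx":0,"dy":0,"dz":0,"ax":0,"ay":0,"az":0}]'
```

```text
clock: 8.45
ee_pos: [0.4402, -0.2344, 0.0919]
orientation: [[-0.987, -0.163, 0.003], [-0.163, 0.987, -0.002], [-0.002, -0.002, -1.0]]
wrist_force: [-0.9, 1.6, 11.3]
opening: 0.0002
gripper_force: 5.5
clock: 8.82
ee_pos: [0.4402, -0.2345, 0.0918]
orientation: [[-0.987, -0.163, 0.003], [-0.163, 0.987, -0.002], [-0.003, -0.003, -1.0]]
wrist_force: [-3.6, 1.9, 17.9]
opening: 0.0003
gripper_force: 9.2
```

The key is at its stop: 6 mm of travel, with the force well above 4 N. I'll release it and draw clear.

```bash
python3 -m crank '[{"claw":0,"dx":0,"dy":0,"dz":-0.01,"ax":0,"ay":0,"az":0},{"claw":0,"dx":0,"dy":0,"dz":-0.03,"ax":0,"ay":0,"az":0},{"claw":0,"dx":0,"dy":0,"dz":-0.05,"ax":0,"ay":0,"az":0},{"claw":0,"dx":0,"dy":0,"dz":-0.05,"ax":0,"ay":0,"az":0},{"claw":0,"dx":0.02,"dy":0,"dz":-0.03,"ax":0,"ay":0,"az":0},{"claw":0,"dx":0,"dy":0,"dz":0,"ax":0,"ay":0,"az":0},{"claw":0,"dx":0,"dy":0,"dz":0,"ax":0,"ay":0,"az":0}]'
python3 - <<'E'
from h import *
p,d=arm.capture("wrist");cv2.imwrite("pics/w3.png",p[:,:,::-1])
c=arm.calibration("wrist");v,u=np.mgrid[:400,:640]; o,r,ct=wray(c,u,v); W=o+r*(d/ct)[...,None]
m=lambda x,y,R,zl=0:W[(d>0)&(np.hypot(W[...,0]-x,W[...,1]-y)<R)&(W[...,2]<.115)&(W[...,2]>zl)]
k=m(.439,-.234,.006);print("key z",np.median(k[:,2]));k=m(.54,-.1715,.012,.06);print("pad z",len(k),np.median(k[:,2]) if len(k) else 0)
E
```

```text
clock: 9.7
ee_pos: [0.4191, -0.2368, 0.2557]
orientation: [[-0.987, -0.162, -0.002], [-0.162, 0.987, 0.002], [0.002, 0.002, -1.0]]
wrist_force: [-0.0, -0.8, -1.0]
opening: -0.0004
gripper_force: 0.0
key z 0.09793572615903132
pad z 0 0
```

View pics/w3.png

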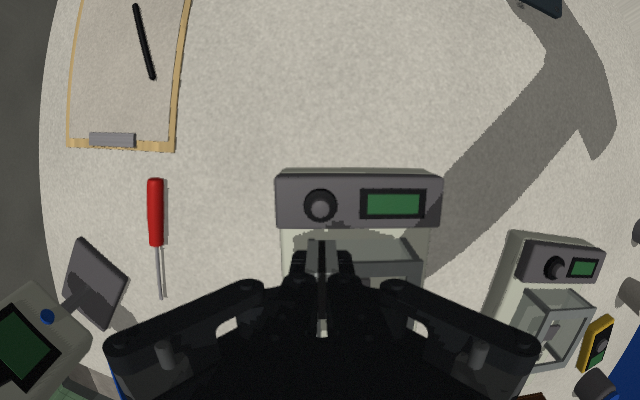

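The key cap at (320,205) is back at 98 mm. The pad is hidden in this view, but I measured it down earlier. Nothing is touching, so I'm handing in.

```bash
python3 -c "
from cell import arm
print(arm.finish_job())"
```

```text
the job is handed in; nothing more can be done
None
```

I pressed the loaded balance's lever down to its stop (pad at about 76 mm afterwards), pressed its key fully, confirmed it sprang back to 98 mm, drew the arm clear and handed the job in; no verdict was returned.

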